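# Shift the bench-built simulator shifter into third

## Task

The home-built driving-simulator shifter on the bench is standing in its left-hand lane: put it in third for the switch test. Push the red ball knob about with the outside of your closed fingers (never take the knob or the stick between the fingers): bring the lever to neutral, across to the right-hand lane (as seen from the robot), then straight forward, away from the robot, until it is fully home in third, the slot with the green dot, without dipping into fourth behind it. Let go, leave the lever there, and do not disturb the other things on the bench.

Things in the scene. Friction and masses are not known exactly. Their poses are not given: they have to be found in the camera images.
- shifter: Shifter housing, fixed to the bench: black block 112 mm (x) by 104 mm (y) by 90 mm high under a 10 mm aluminium gate plate (top at z = 100 mm), with feet 150 mm wide. Origin: centre of the underside, on the bench. +x is forward (away from the robot), +y is left, z up; its yaw varies by up to 0.35 rad.
- gate (a point): Centre of the H opening, on the gate plate's top. H: 64 mm along x by 52 mm along y; left lane (first forward, second back) at y = +16 mm, right lane (third forward, fourth back) at y = -16 mm, both 20 mm wide, joined at x = 0 by a 20 mm wide neutral channel. Between the lanes stand two 12 mm wide round-ended teeth, from 10 to 32 mm ahead of and behind the centre; they stop the stick.
- pivot (a point): Point about which the lever tilts: on the housing's centre line, 15 mm above the bench (hidden in the housing).
- third_dot (a point): Centre of the painted green dot (16 mm across) on the gate plate just ahead of the third slot: 45 mm forward and 16 mm right of the housing's centre, on the plate's top.
- stick_across (a joint): Sideways tilt of the lever, rad: -0.22 at the left stop, 0.22 at the right stop; positive is to the right (-y of the housing). In a lane it has play, 0.15 to 0.22 in size. Stays where it is left; pushing the knob takes about 2 N.
- stick_fore (a joint): Fore-and-aft tilt of the lever, rad: 0 is neutral (the stick passes across freely within about 0.05), 0.30 is fully home forward (first or third), -0.30 fully home back (second or fourth). Starts anywhere in that range. Stays where it is left; pushing the knob takes about 2 N.
- knob: Red ball knob, 40 mm across, on top of the lever; origin at the ball's centre, L = 150 mm from the pivot (165 mm above the bench when upright). With a = stick_across and f = stick_fore its centre lies at (L sin f, -L cos f sin a, L cos f cos a) from the pivot, in the housing's axes.
- neck (a point): Point on the axis of the stick just under the ball, 33 mm below the ball's centre along the stick. The stick is 12 mm thick.
- jar: Bystander: glass jar with a steel lid, 68 mm across, 80 mm high, near the shifter's left side; origin at its underside.
- spool: Bystander: green spool of 60 mm diameter and 40 mm height, near the shifter's right side; origin at its underside.
- spare_knob: Bystander: loose black gear knob, 40 mm across and 48 mm high, standing between robot and shifter; origin at its underside. Not the one to move.
- screwdriver: Bystander: screwdriver lying between robot and shifter, about 200 mm long.
- flask: Bystander: steel flask, 70 mm across, 220 mm high, to the left; origin at its underside.
- cup: Bystander: pale cup, 76 mm across, 110 mm high, to the left; origin at its underside.
- multimeter: Bystander: yellow meter, 160 by 80 by 35 mm, lying to the right; origin at its underside.
- pliers: Bystander: pliers with blue grips, 140 mm long, 16 mm high, lying to the right; origin at its underside.
Not all that is in view belongs to the job. Leave any purple look-alike of the shifter alone.

How it is judged (in metres and radians):
On the way, in this order (a step that is already met when the one before it is completed fails the run):
1. the lever has crossed through neutral into the right half of the gate (value of joint stick_across above 0.06 rad and value of joint stick_fore between -0.12 and 0.12 rad).
2. the lever is fully home in third (value of joint stick_across above 0.12 rad and value of joint stick_fore above 0.265 rad), for 0.2 s.
At the end, for the whole second after the job is handed in: The lever rests in the right lane (stick_across over 0.12 rad) fully home in third (stick_fore over 0.265 rad of 0.30), having gone across through neutral; every bystander is within 20 mm of where it stood (all of step 2 and velocity of joint stick_fore between -0.05 and 0.05 rad/s and distance of each of jar, spool, spare_knob, screwdriver, flask, cup, multimeter, pliers from where it was at the start of the episode below 0.02 m); the robot touches nothing.
It fails at once if the lever dips into fourth (right lane, tilted back by more than 0.15 rad) (value of joint stick_across above 0.1 rad and value of joint stick_fore below -0.15 rad).
It fails at once if the knob or stick is taken between the fingers (grasp point within 19 mm of the knob's centre or 9 mm of the neck) (distance between the grasp point and knob below 0.019 m or distance between the grasp point and neck below 0.009 m).
It fails at once if a bystander is lifted, knocked over or shoved (moved by more than 30 mm) (distance of any of jar, spool, spare_knob, screwdriver, flask, cup, multimeter, pliers from where it was at the start of the episode above 0.03 m).
It also fails if it takes over 53 s, if anything falls off the work surface, if the arm or the gripper's body presses on something with over 40 N, if the wrist force passes 120 N, or if a joint passes its speed limit or range.

## Robot

A 6-joint arm with a two-finger parallel gripper is mounted at the origin on the work surface. World frame = base frame: x ahead of the robot, y to its left, z up, the work surface at z = 0. Lengths are in mm, angles in rad, forces in N, time in s.
With the tool pointing down it reaches from about 300 to 775 mm from the base axis. Payload 14.6 kg.
Tool frame: the origin (TCP) lies midway between the tips of the shut fingers; the grasp point (between the pads) lies 19 mm behind it; z points along the fingers, y is the line along which they close (so a half turn about z gives the same grasp; the last joint's range is limited). The gripper opens to 94 mm and grips with 3 to 60 N. Pads are 16 mm wide; open, the fingers measure 119 mm over their backs; the gripper's body (75 mm by 177 mm) begins 78 mm behind the grasp point.
Start: joints at [-1.233, 0.3, 1.521, -0, 1.321, -0.067], TCP at [216.601, -505.542, 205.446] pointing down, gripper open.
Joint ranges: [-3.03, 3.03], [-0.79, 2.21], [0.23, 2.52], [-1.04, 4.18], [0, 3.07], [-2.55, 2.55]. Speed limits (rad/s): [2.22, 2.22, 2.57, 3.14, 3.14, 3.14].

## Interface

Orientations are given as a 3x3 rotation matrix whose columns are the frame's x, y, z axes.
In Python, from bench import env gives the robot as it stands.
- The arm moves only by the tool jog_arm, never from a script. Its argument "deltas" is a list of rows, each a list of 5 numbers: the shift along the tool's x, y, z in mm, then the turn about the tool's z in rad, then the gripper command: -1 is shut, 1 is fully open, values between are in proportion. In form: [[dx, dy, dz, roll, hand], ...]. A call has exactly 5 rows; each row shifts and turns the commanded pose from where the row before left it, along the tool's axes as they then stand; what a row does not reach is not made up. A row lasts 1/8 s, in which the tool goes at most 62.5 mm and 10.7 degrees, less where a joint would pass 70% of its speed; a pose out of reach is approached as far as the arm can. A call is refused whole if a number of a shift passes 62.5 or a number of a turn 0.188, either way. A call with a gripper value outside its range is refused whole. The fingers move at their own pace and stop on an object; the grip force is fixed at half the most. Time passes only in rows, so rows that do not move let the fingers close, or fill a call up. It gives the time, the measured TCP pose, the force, the opening and the grip force at its end, in the units of the state.
- env.observe(): the state, without advancing time (a new reading comes with each control period).
- env.read_camera(name): name is "scene" or "top"; returns the picture (384x512x3 uint8, red, green, blue); there is no depth.
- env.camera_params(name): a dict with "fx", "fy", "cx", "cy" (pixels), "extrinsics" (4x4, takes a point from camera to world coordinates). Camera axes: x right, y down, z forward; pixel columns grow to the right and rows downward; lengths in mm; the calibration is good to about 2 mm. A picture is of the moment at which its call begins. camera_params takes no time and is no camera call.
- env.hand_in(): hands the job in; it is judged then, once.
The state is a dict: "t": time; "joint_positions": joint angles; "qvel": joint speeds; "joint_efforts": joint torques, N m; "ee_pos": TCP position; "orientation": TCP orientation; "ft_force": force on the tool from outside, world axes, zero at the start; "ft_torque": the same for the moment, N m; "opening": finger opening in mm; "gripper_force": force on a finger pad.
Only numpy, scipy, OpenCV 4.12 (cv2) and the standard library are available. Lean on these libraries where they do the work, as an engineer would, in place of code of your own. Each camera call takes 0.05 s, during which the arm holds its last target. There are 200 camera calls.

## Working session

There is one attempt and no reset: what is moved stays moved. The work goes in short steps, Python scripts to look and compute and a tool call to move; the robot and the scene stay as the last step left them, time stands still between calls to the robot, and variables do not carry over. Pictures are saved under pics/ and viewed, at most 10 in all, crops included, and the job is handed in when it is done.

Besides the shell and the picture viewer there is one more tool, called in YAML: its name, and indented under it one key for each argument. jog_arm: Moves the arm, as the interface text tells. Its arguments: {"type":"object","properties":{"deltas":{"type":"array","items":{"type":"array","items":{"type":"number"}}}},"required":["deltas"]}

```bash
mkdir -p pics; cat > h.py <<'E'
import numpy as np, cv2
from bench import env
def cam(n,f=None):
    im=np.array(env.read_camera(n)); 
    if f: cv2.imwrite('pics/'+f,im[:,:,::-1])
    return im
def ray(n,u,v):
    p=env.camera_params(n);E=np.array(p['extrinsics'])
    d=E[:3,:3]@np.array([(u-p['cx'])/p['fx'],(v-p['cy'])/p['fy'],1]);return E[:3,3],d/np.linalg.norm(d)
def onz(n,u,v,z):
    o,d=ray(n,u,v);return o+d*(z-o[2])/d[2]
def tri(r1,r2):
    (o1,d1),(o2,d2)=r1,r2
    s,t=np.linalg.lstsq(np.c_[d1,-d2],o2-o1,rcond=None)[0]
    a,b=o1+s*d1,o2+t*d2;return (a+b)/2,np.linalg.norm(a-b)
def blobs(im,lo,hi,amin=15):
    h=cv2.cvtColor(im,cv2.COLOR_RGB2HSV);m=cv2.inRange(h,lo,hi)
    if lo[0]==0: m|=cv2.inRange(h,(170,)+lo[1:],(180,)+hi[1:])
    n,l,s,c=cv2.connectedComponentsWithStats(m)
    return [(s[i].tolist(),c[i].round(1).tolist()) for i in range(1,n) if s[i][4]>=amin]
RED=((0,130,60),(8,255,255)); GRN=((45,90,60),(85,255,255))
E
python3 - <<'E'
from h import *
a=cam('scene','s0.png');b=cam('top','t0.png')
for n,i in(('scene',a),('top',b)):
    print(n,np.round(env.camera_params(n)['extrinsics'],2).tolist(),env.camera_params(n)['fx'])
    print('R',blobs(i,*RED));print('G',blobs(i,*GRN))
cv2.imwrite('pics/both.png',cv2.resize(np.vstack([a,b]),(450,600)*1)[:,:,::-1])
print(np.round(env.observe()['orientation'],3))
E
```

```text
scene [[0.65, 0.64, -0.41, 953.16], [0.76, -0.55, 0.34, -447.21], [-0.0, -0.53, -0.85, 1170.42], [0.0, 0.0, 0.0, 1.0]] 395.6825078767756
R [([314, 100, 5, 5, 20], [316.0, 102.1]), ([138, 184, 11, 11, 108], [143.1, 189.0]), ([268, 201, 11, 10, 86], [272.7, 205.6]), ([215, 228, 20, 26, 181], [224.8, 240.5]), ([220, 319, 97, 65, 2896], [265.4, 358.3])]
G [([308, 94, 5, 5, 20], [310.0, 96.1]), ([258, 100, 23, 14, 135], [269.9, 106.2]), ([152, 209, 6, 5, 22], [154.9, 211.0]), ([272, 234, 6, 5, 23], [274.4, 236.2]), ([224, 264, 19, 22, 338], [233.3, 274.2])]
top [[-0.03, -0.98, 0.2, 174.56], [-1.0, 0.03, -0.0, 2.33], [-0.0, -0.2, -0.98, 1414.9], [0.0, 0.0, 0.0, 1.0]] 423.0507953051302
R [([316, 55, 32, 42, 560], [332.1, 80.0]), ([348, 54, 32, 42, 618], [362.1, 77.6]), ([262, 152, 12, 12, 119], [267.6, 157.6]), ([306, 173, 8, 29, 201], [309.1, 186.8]), ([354, 247, 13, 13, 134], [360.3, 252.9]), ([116, 260, 5, 5, 20], [117.9, 262.1])]
G [([277, 144, 5, 5, 22], [278.9, 145.9]), ([314, 146, 18, 20, 283], [322.5, 155.2]), ([354, 236, 5, 6, 21], [355.9, 238.6]), ([114, 272, 4, 6, 19], [115.5, 274.4]), ([146, 288, 25, 32, 429], [158.4, 303.0])]
[[ 0.919  0.394 -0.   ]
 [ 0.394 -0.919  0.001]
 [ 0.    -0.001 -1.   ]]
```

View pics/s0.png

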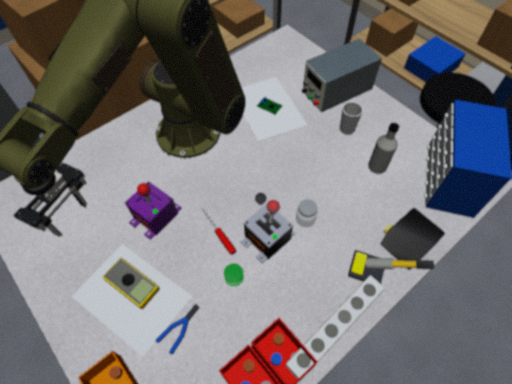

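View pics/t0.png

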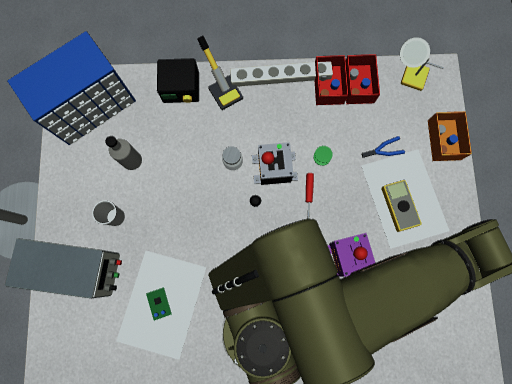

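The real shifter (grey) has its knob at top (268,158) and scene (273,206), with its dot at top (279,146). The purple look-alike is nearer the robot. The spool is at top (323,155), the jar at (232,157), and the spare knob at (255,201).

```bash
python3 - <<'E'
from h import *
a=cv2.imread('pics/s0.png');b=cv2.imread('pics/t0.png')
r=lambda i:cv2.resize(i,None,fx=5,fy=5,interpolation=cv2.INTER_CUBIC)
cv2.imwrite('pics/c0.png',np.hstack([r(b[125:205,235:315]),r(a[190:270,230:310])]))
print('knob',tri(ray('top',267.6,157.6),ray('scene',272.7,205.6)))
print('dot',tri(ray('top',278.9,145.9),ray('scene',274.4,236.2)),onz('top',278.9,145.9,100))
for n,u,v,z in(('jar',232,157,80),('spool',323,155,40),('spare',255,201,48),('flask',125,152,110)): print(n,onz('top',u,v,z).round())
E
```

```text
knob (array([529.97935717, -36.46155202, 167.82522767]), np.float64(3.749777508924734))
dot (array([585.80920659, -76.59620318, 104.63290504]), np.float64(4.282233434870906)) [588.45578681 -75.06957409 100.        ]
jar [562.  79.  80.]
spool [ 570. -226.   40.]
spare [419.   9.  48.]
flask [582. 420. 110.]
```

View pics/c0.png

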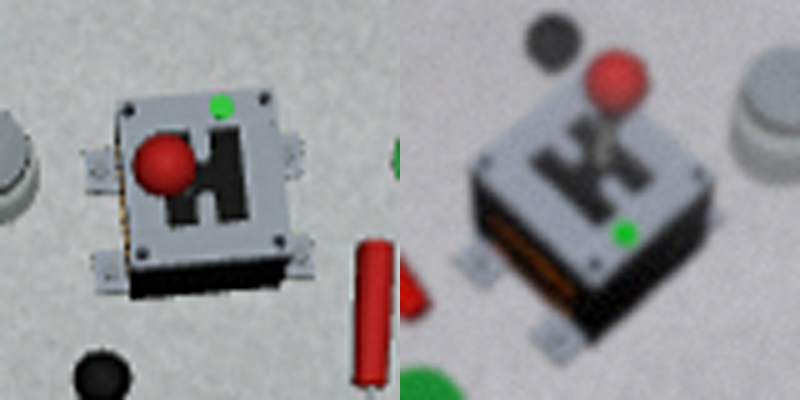

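The top crop shows the plate's four screws at crop (128,110), (265,98), (142,253) and (280,241), and the dot at (221,106). The lever is in the left lane, near the middle fore and aft.

```bash
cat >> h.py <<'E'
S=[onz('top',235+u/5-.4,125+v/5-.4,100) for u,v in((128,110),(265,98),(142,253),(280,241))]
C=np.mean(S,axis=0)[:2]; fw=(S[0]+S[1]-S[2]-S[3])[:2]; yaw=np.arctan2(fw[1],fw[0])
X=np.array([np.cos(yaw),np.sin(yaw)]);Y=np.array([-X[1],X[0]])
def loc(p): d=np.array(p)[:2]-C; return np.array([d@X,d@Y])
def wor(x,y): return C+x*X+y*Y
def lever(p):
    x,y=loc(p); return np.arcsin(np.clip(x/150,-1,1)), -np.arctan2(y,np.sqrt(max(1,150**2-x*x-y*y)))
E
python3 - <<'E'
from h import *
print(C,yaw,[loc(s).round(1) for s in S]); print('dot',loc(onz('top',278.9,145.9,100)),'want 45,-16')
# scene screws check
for u,v in((487,162),(595,265),(700,174)): print(loc(onz('scene',230+(u-400)/5-.4,190+v/5-.4,100)))
for n,u,v in(('top',267.6,157.6),('scene',272.7,205.6)):
    p=onz(n,u,v,163);print(p,loc(p),lever(p))
for n,u,v,z in(('jar',232,157,80),('spool',323,155,40),('spare',255,201,48)): print(n,loc(onz('top',u,v,z)).round())
for q in ((0,0),(0,33),(44,-29)): print(q,wor(*q))
E
```

```text
[542.86126898 -61.58546252] 0.05481785611682075 [array([47.9, 44.7]), array([ 48. , -44.7]), array([-47.9,  44.3]), array([-48. , -44.3])]
dot [ 44.78722934 -15.96199892] want 45,-16
[-52.52179241 -44.23327003]
[ 42.44255265 -44.69087445]
[43.1698522  43.94972783]
[532.40273192 -35.02967009 163.        ] [-8.98782442 27.08892986] (np.float64(-0.059954741599235535), np.float64(-0.18191970247403305))
[527.05894062 -36.1703782  163.        ] [-14.38608855  26.24272374] (np.float64(-0.09605489796402494), np.float64(-0.17667946479342025))
jar [ 27. 139.]
spool [  18. -166.]
spare [-120.   77.]
(0, 0) [542.86126898 -61.58546252]
(0, 33) [541.05318559 -28.63503256]
(44, -29) [588.38409736 -88.13112312]
```

jog_arm:
  deltas:
    - [0,0,-25,0.117,-1]
    - [0,0,-25,0.117,-1]
    - [0,0,-25,0.116,-1]
    - [0,0,0,0,-1]
    - [15,-25,0,0,-1]

```text
t: 0.72
ee_pos: [229.7, -479.8, 278.6]
orientation: [[0.998, 0.056, -0.001], [0.056, -0.998, 0.002], [-0.001, -0.002, -1.0]]
ft_force: [0.3, -0.1, -0.4]
opening: 47.5
gripper_force: 0.0
```

jog_arm:
  deltas:
    - [24,-37,0,0,-1]
    - [24,-37,0,0,-1]
    - [24,-37,0,0,-1]
    - [24,-37,0,0,-1]
    - [24,-37,0,0,-1]

```text
t: 1.35
ee_pos: [340.1, -286.9, 279.0]
orientation: [[0.998, 0.058, -0.001], [0.058, -0.998, 0.001], [-0.001, -0.001, -1.0]]
ft_force: [0.6, -1.0, -0.4]
opening: 0.6
gripper_force: 0.0
```

jog_arm:
  deltas:
    - [24,-37,0,0,-1]
    - [24,-37,0,0,-1]
    - [24,-37,0,0,-1]
    - [24,-37,0,0,-1]
    - [15,-25,0,0,-1]

```text
t: 1.98
ee_pos: [441.5, -107.9, 278.9]
orientation: [[0.998, 0.059, -0.002], [0.059, -0.998, 0.001], [-0.002, -0.001, -1.0]]
ft_force: [1.1, -0.5, -0.2]
opening: 0.3
gripper_force: 0.0
```

```bash
cat >> h.py <<'E'
def stat(img=None):
    s=env.observe(); p=s['ee_pos'];o=np.array(s['orientation'])
    print('t',round(s['t'],2),'tcp',np.round(p,1),'loc',loc(p).round(1),'ang-yaw',round(np.arctan2(o[1,0],o[0,0])-yaw,3),'F',np.round(s['ft_force'],1),'open',round(s['opening'],1))
    im=cam('scene',img); it=cam('top')
    K={}
    for n,i,dx in(('scene',im,4.5),('top',it,0)):
        for st,c in blobs(i,*RED,30):
            q=onz(n,*c,162); l=loc(q)
            if abs(l[0])<65 and abs(l[1])<50: print(n,'knob px',c,'area',st[4],'loc',(l+[dx,0]).round(1),'f,a',np.round(lever(q+dx*np.r_[X,0]),3))
E
python3 -c "
from h import *
stat('s1.png')"
```

```text
t 1.98 tcp [ 441.5 -107.9  278.9] loc [-103.7  -40.7] ang-yaw 0.004 F [ 1.1 -0.5 -0.2] open 0.3
scene knob px [272.8, 205.6] area 87 loc [-10.1  26.9] f,a [-0.067 -0.181]
```

jog_arm:
  deltas:
    - [15,-22,0,0,-1]
    - [15,-22,0,0,-1]
    - [10,-15,0,0,-1]
    - [0,0,0,0,-1]
    - [0,0,0,0,-1]

```text
t: 2.7
ee_pos: [477.6, -49.2, 280.2]
orientation: [[0.998, 0.055, -0.0], [0.055, -0.998, -0.0], [-0.0, 0.0, -1.0]]
ft_force: [-0.1, 0.3, -0.5]
opening: 0.4
gripper_force: 0.0
```

```bash
python3 -c "
from h import *
stat()"
```

```text
t 2.7 tcp [477.6 -49.2 280.2] loc [-64.5  15.9] ang-yaw 0.0 F [-0.1  0.3 -0.5] open 0.4
scene knob px [272.7, 205.5] area 86 loc [-10.5  26.9] f,a [-0.07  -0.181]
```

jog_arm:
  deltas:
    - [0,-11,30,0,-1]
    - [0,0,35,0,-1]
    - [0,0,35,0,-1]
    - [0,0,33,0,-1]
    - [0,0,0,0,-1]

```text
t: 3.42
ee_pos: [476.2, -37.9, 146.0]
orientation: [[0.999, 0.054, -0.004], [0.054, -0.999, 0.001], [-0.004, -0.001, -1.0]]
ft_force: [1.2, 0.0, 0.4]
opening: 0.6
gripper_force: 0.0
```

jog_arm:
  deltas:
    - [10,0,0,0,-1]
    - [10,0,0,0,-1]
    - [8,0,0,0,-1]
    - [5,0,0,0,-1]
    - [0,0,0,0,-1]

```text
t: 4.05
ee_pos: [510.5, -35.7, 147.4]
orientation: [[0.998, 0.055, -0.0], [0.055, -0.998, -0.0], [-0.0, 0.0, -1.0]]
ft_force: [-0.8, -0.2, 0.7]
opening: 0.8
gripper_force: 0.2
```

```bash
python3 -c "
from h import *
stat('s2.png')
i=cv2.imread('pics/s2.png');cv2.imwrite('pics/c2.png',cv2.resize(i[160:280,210:330],None,fx=4,fy=4))"
```

```text
t 4.05 tcp [510.5 -35.7 147.4] loc [-30.8  27.6] ang-yaw 0.0 F [-0.8 -0.2  0.7] open 0.8
scene knob px [274.9, 207.7] area 98 loc [-0.7 26.3] f,a [-0.005 -0.176]
```

View pics/c2.png

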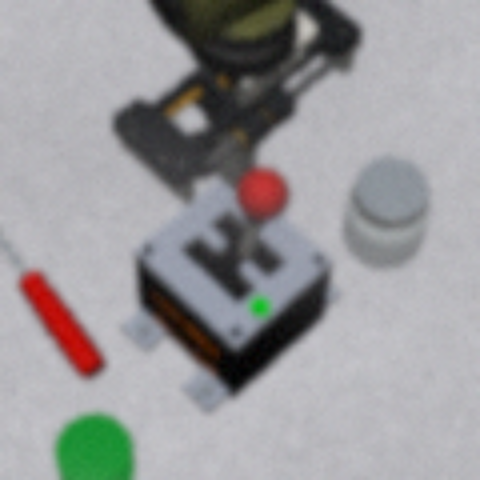

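The fingers are behind the knob and the lever is at neutral (crop knob at (262,193)). Next I go round to its left side.

jog_arm:
  deltas:
    - [-12,0,0,0,-1]
    - [0,-22,0,0,-1]
    - [0,-23,0,0,-1]
    - [0,0,0,0,-1]
    - [10,0,0,0,-1]

```text
t: 4.78
ee_pos: [505.8, 8.6, 147.7]
orientation: [[0.998, 0.055, 0.0], [0.055, -0.998, -0.0], [0.0, 0.0, -1.0]]
ft_force: [-0.4, -0.4, 0.4]
opening: 0.7
gripper_force: 0.0
```

jog_arm:
  deltas:
    - [16,0,0,0,-1]
    - [17,0,0,0,-1]
    - [0,0,0,0,-1]
    - [0,8,0,0,-1]
    - [0,0,0,0,-1]

```text
t: 5.4
ee_pos: [538.9, 2.1, 147.5]
orientation: [[0.999, 0.054, -0.0], [0.054, -0.999, -0.0], [-0.0, 0.0, -1.0]]
ft_force: [0.1, -0.2, 0.6]
opening: 0.2
gripper_force: 0.0
```

```bash
python3 -c "
from h import *
stat()"
```

```text
t 5.4 tcp [538.9   2.1 147.5] loc [-0.4 63.8] ang-yaw -0.001 F [ 0.1 -0.2  0.6] open 0.2
scene knob px [276.4, 209.0] area 56 loc [ 5.5 26.4] f,a [ 0.036 -0.177]
```

jog_arm:
  deltas:
    - [0,4,0,0,-1]
    - [0,5,0,0,-1]
    - [0,5,0,0,-1]
    - [0,5,0,0,-1]
    - [0,0,0,0,-1]

```text
t: 6.12
ee_pos: [540.3, -16.6, 147.4]
orientation: [[0.999, 0.054, -0.0], [0.054, -0.999, -0.0], [-0.0, 0.0, -1.0]]
ft_force: [-0.3, -0.3, -0.7]
opening: 0.1
gripper_force: 0.0
```

```bash
python3 -c "
from h import *
stat('s3.png')
i=cv2.imread('pics/s3.png');cv2.imwrite('pics/c3.png',cv2.resize(i[160:280,210:330],None,fx=4,fy=4))"
```

```text
t 6.12 tcp [540.3 -16.6 147.4] loc [-0.1 45.1] ang-yaw -0.001 F [-0.3 -0.3 -0.7] open 0.1
scene knob px [274.1, 210.7] area 55 loc [ 4.9 17.5] f,a [ 0.032 -0.117]
```

View pics/c3.png

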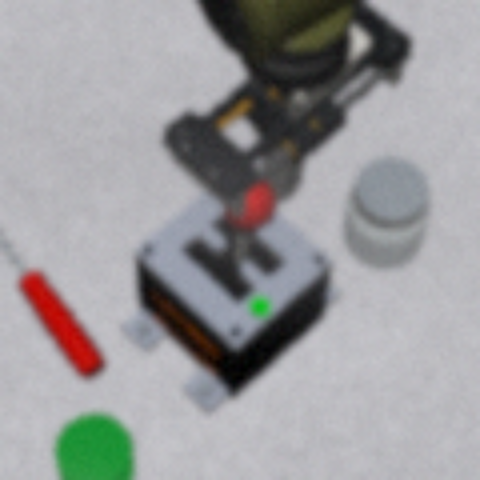

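The knob is moving right through neutral. Its upper-left part is hidden by the gripper body.

jog_arm:
  deltas:
    - [0,6,0,0,-1]
    - [0,6,0,0,-1]
    - [0,6,0,0,-1]
    - [0,6,0,0,-1]
    - [0,0,0,0,-1]

```text
t: 6.85
ee_pos: [541.5, -40.7, 147.3]
orientation: [[0.999, 0.054, -0.0], [0.054, -0.999, -0.0], [-0.0, 0.0, -1.0]]
ft_force: [-0.4, 0.4, -0.0]
opening: 0.6
gripper_force: 0.0
```

jog_arm:
  deltas:
    - [0,5,0,0,-1]
    - [0,5,0,0,-1]
    - [0,5,0,0,-1]
    - [0,0,0,0,-1]
    - [0,0,0,0,-1]

```text
t: 7.48
ee_pos: [542.3, -55.1, 147.3]
orientation: [[0.999, 0.055, -0.0], [0.055, -0.999, -0.0], [-0.0, 0.0, -1.0]]
ft_force: [0.8, -0.2, -0.6]
opening: 0.3
gripper_force: 0.0
```

```bash
python3 -c "
from h import *
stat()"
```

```text
t 7.47 tcp [542.3 -55.1 147.3] loc [-0.2  6.5] ang-yaw -0.0 F [ 0.8 -0.2 -0.6] open 0.3
scene knob px [264.1, 219.7] area 79 loc [  6.1 -24.5] f,a [0.041 0.164]
```

jog_arm:
  deltas:
    - [0,3,0,0,-1]
    - [0,0,0,0,-1]
    - [0,-15,0,0,-1]
    - [0,0,0,0,-1]
    - [-20,0,0,0,-1]

```text
t: 8.2
ee_pos: [522.0, -43.8, 147.3]
orientation: [[0.998, 0.056, 0.0], [0.056, -0.998, -0.0], [0.0, 0.0, -1.0]]
ft_force: [-0.1, 0.9, 0.2]
opening: 0.5
gripper_force: 0.0
```

jog_arm:
  deltas:
    - [-30,0,0,0,-1]
    - [0,0,0,0,-1]
    - [0,23,0,0,-1]
    - [0,23,0,0,-1]
    - [0,0,0,0,-1]

```text
t: 8.82
ee_pos: [494.9, -92.6, 147.5]
orientation: [[0.999, 0.053, 0.0], [0.053, -0.999, -0.0], [0.0, 0.0, -1.0]]
ft_force: [-0.2, -0.4, -0.3]
opening: 0.6
gripper_force: 0.0
```

```bash
python3 -c "
from h import *
stat()"
```

```text
t 8.82 tcp [494.9 -92.6 147.5] loc [-49.6 -28.3] ang-yaw -0.001 F [-0.2 -0.4 -0.3] open 0.6
scene knob px [262.0, 219.5] area 122 loc [  1.5 -28.4] f,a [0.01 0.19]
```

jog_arm:
  deltas:
    - [11,0,0,0,-1]
    - [8,0,0,0,-1]
    - [8,0,0,0,-1]
    - [8,0,0,0,-1]
    - [8,0,0,0,-1]

```text
t: 9.55
ee_pos: [537.8, -89.2, 147.4]
orientation: [[0.998, 0.055, -0.0], [0.055, -0.998, 0.0], [-0.0, -0.0, -1.0]]
ft_force: [-2.8, -0.0, 1.3]
opening: 0.1
gripper_force: 0.8
```

jog_arm:
  deltas:
    - [8,0,0,0,-1]
    - [6,0,0,0,-1]
    - [4,0,0,0,-1]
    - [0,0,0,0,-1]
    - [0,0,0,0,-1]

```text
t: 10.18
ee_pos: [555.3, -88.4, 147.6]
orientation: [[0.999, 0.055, 0.0], [0.055, -0.999, -0.0], [0.0, 0.0, -1.0]]
ft_force: [-0.1, 0.4, 0.4]
opening: 0.2
gripper_force: 0.2
```

```bash
python3 -c "
from h import *
stat('s4.png')
i=cv2.imread('pics/s4.png');cv2.imwrite('pics/c4.png',cv2.resize(i[160:280,210:330],None,fx=4,fy=4))"
```

```text
t 10.18 tcp [555.3 -88.4 147.6] loc [ 11.  -27.5] ang-yaw -0.0 F [-0.1  0.4  0.4] open 0.2
scene knob px [271.7, 228.8] area 130 loc [ 42.3 -29.2] f,a [0.286 0.204]
```

View pics/c4.png

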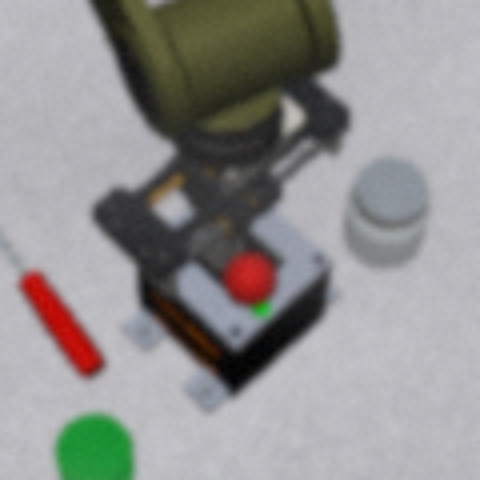

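The knob is now over the third slot, almost touching the dot in the crop, at (250,278). I'll press on in small steps until the force shows the stop.

jog_arm:
  deltas:
    - [1.5,0,0,0,-1]
    - [0,0,0,0,-1]
    - [1.5,0,0,0,-1]
    - [0,0,0,0,-1]
    - [0,0,0,0,-1]

```text
t: 10.9
ee_pos: [558.0, -88.2, 147.3]
orientation: [[0.998, 0.055, -0.001], [0.055, -0.998, 0.0], [-0.001, -0.0, -1.0]]
ft_force: [-3.8, 0.3, -1.6]
opening: 0.6
gripper_force: 1.9
```

jog_arm:
  deltas:
    - [1,0,0,0,-1]
    - [0,0,0,0,-1]
    - [1,0,0,0,-1]
    - [0,0,0,0,-1]
    - [0,0,0,0,-1]

```text
t: 11.52
ee_pos: [559.6, -88.1, 147.0]
orientation: [[0.998, 0.055, -0.002], [0.055, -0.998, 0.0], [-0.002, -0.0, -1.0]]
ft_force: [-6.4, -0.1, -1.4]
opening: 0.4
gripper_force: 3.7
```

jog_arm:
  deltas:
    - [1.5,0,0,0,-1]
    - [0,0,0,0,-1]
    - [1.5,0,0,0,-1]
    - [0,0,0,0,-1]
    - [0,0,0,0,-1]

```text
t: 12.15
ee_pos: [561.8, -87.9, 146.6]
orientation: [[0.998, 0.055, -0.004], [0.055, -0.999, 0.0], [-0.004, -0.001, -1.0]]
ft_force: [-12.3, -0.6, -0.9]
opening: 0.5
gripper_force: 6.2
```

```bash
python3 -c "
from h import *
stat()"
```

```text
t 12.15 tcp [561.8 -87.9 146.6] loc [ 17.5 -27.3] ang-yaw -0.0 F [-12.3  -0.6  -0.9] open 0.5
scene knob px [272.5, 229.2] area 126 loc [ 44.7 -28.5] f,a [0.303 0.2  ]
```

The force has risen steadily to 12 N, so the lever is on its stop. I'll back off and go up.

jog_arm:
  deltas:
    - [-6,0,0,0,-1]
    - [-15,0,0,0,-1]
    - [-20,0,0,0,-1]
    - [-20,0,0,0,-1]
    - [0,0,-20,0,-1]

```text
t: 12.88
ee_pos: [501.6, -91.3, 167.3]
orientation: [[0.999, 0.054, -0.0], [0.054, -0.999, 0.0], [-0.0, -0.0, -1.0]]
ft_force: [0.2, -0.3, -0.2]
opening: 0.5
gripper_force: 0.0
```

jog_arm:
  deltas:
    - [0,0,-35,0,-1]
    - [-20,0,-35,0,-1]
    - [-20,0,-35,0,-1]
    - [0,0,0,0,-1]
    - [0,0,0,0,-1]

```text
t: 13.5
ee_pos: [462.7, -93.4, 272.0]
orientation: [[0.998, 0.055, 0.0], [0.055, -0.998, 0.0], [0.0, -0.0, -1.0]]
ft_force: [-0.2, -0.6, -0.0]
opening: 0.8
gripper_force: 0.0
```

```bash
python3 -c "
from h import *
stat('s5.png')"
```

```text
t 13.5 tcp [462.7 -93.4 272. ] loc [-81.8 -27.4] ang-yaw -0.0 F [-0.2 -0.6 -0. ] open 0.8
scene knob px [272.1, 229.2] area 127 loc [ 44.  -29.3] f,a [0.297 0.206]
```

View pics/s5.png

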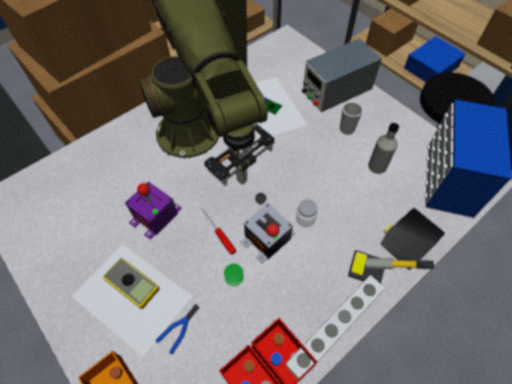

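The knob rests in third at (272,229), the bystanders are where they were, and the hand is clear.

```bash
python3 -c "
from bench import env
print(env.hand_in())"
```

```text
the job is handed in; nothing more can be done
None
```

The lever is in third in the right-hand lane (measured stick_fore about 0.30 rad, stick_across about 0.20 rad), taken across through neutral with closed fingers. The hand is clear, the other things on the bench look unmoved, and the job was handed in at about 13.5 s; no verdict came back.

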